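# Tighten the recessed clamp screw of a shelf corner

## Task

Take the larger T-handled hex key out of the wooden key rack and lower it into the bore of the shelf-corner casting; the screw's hex socket lies hidden at the bottom, so rest the key on it with a light push of 5 to 10 N and turn it until it drops fully in. Then turn the screw clockwise (seen from above) about a sixth of a turn until you feel it come up against its stop, never forcing it, and let go, leaving the key standing in the screw. Leave the smaller key in the rack and everything else where it is.

Things in the scene. Friction and masses are not known exactly. Their poses are not given: they have to be found in the camera images.
- key_grip (a point): Centre of the handle of the larger hex key (loose, about 0.3 kg, upright in one of the rack's two holes). The handle is a black plastic block 100 mm long (its x), 22 mm thick (y) and 34 mm high (z, up), its underside 17 mm below this point. A straight steel hexagonal shank, 19 mm across flats, 22 mm across corners, goes down from its middle to the flat tip, 112 mm below this point.
- key_tip (a point): Middle of the flat bottom end of the larger key's shank, 112 mm below key_grip, same axes. In the rack it is 10 mm above the bench. Two of the hexagon's corners point along x (the handle's length).
- small_key_grip (a point): Centre of the handle of the smaller T-handled hex key (bystander; handle 60 x 18 x 26 mm, thin 10 mm hex shank with a black round sleeve), upright in the other hole of the rack. Leave it there.
- rack: Wooden key rack fixed to the bench, a block 70 (x) x 190 (y) x 62 mm high, origin under its middle. Two round vertical holes of 24 mm, 52 mm deep, lie on its y axis 50 mm either side of the middle. Which key stands in which hole varies.
- bracket: Aluminium shelf-corner casting fixed to the bench, a block 84 x 84 x 70 mm high, origin under the middle of the block; a black shelf rail 50 mm wide and 42 mm high runs out of it along its +x for 270 mm, with a yellow end cap. A vertical bore opens in the middle of the block's top.
- bore_mouth (a point): Centre of the bore's mouth, on the casting's top face, 70 mm above the bench; z points up along the bore. The mouth is 33 mm wide, a smooth steel funnel narrowing to 23 mm within 14 mm of depth, then straight. The screw's flat head fills the bore 30 mm below the mouth. Forcing the key (over about 20 N of push, or 0.5 N m of twist at the tight stop) damages the parts.
- socket_floor (a point): On the bore's axis at the floor of the screw's hex socket, 42 mm below bore_mouth. The socket is 20 mm across flats, 12 mm deep, at an unknown angle (this frame does not tell it): the key drops in within about 5 degrees of a match, one every 60 degrees. Fully in, key_tip is here and key_grip 140 mm above the bench.
- screw (a joint): How far the screw has been turned clockwise seen from above, rad: -0.7 is its slack stop, 1.05 its tight stop, where the twist needed rises sharply. It starts between 0 and 0.2, turns either way against an even friction of about 0.1 N m and stays where it is left. It does not tell at which angle the socket's flats lie.
- bottle: Amber bottle 68 mm wide and 170 mm high, bystander, origin under its middle.
- tape: Roll of brown tape lying flat, 100 mm wide and 48 mm high, bystander, origin under its middle.
- carton: Small cardboard box 90 x 120 x 70 mm high, bystander, origin under its middle.
Things that resemble listed ones, but are neither listed nor needed, are in the scene too. What is shaped like the part that bears key_grip but orange or pink is not meant.

How it is judged (in metres and radians):
On the way, in this order (a step that is already met when the one before it is completed fails the run):
1. the larger key has been lifted clear of the rack (height (world z) of key_tip above 0.066 m), for 0.1 s.
2. the key has dropped fully into the screw's socket while the screw is still slack (z of key_tip in the frame of socket_floor below 0.005 m and horizontal distance between key_tip and socket_floor below 0.004 m and value of joint screw below 0.7 rad), for 0.1 s.
3. the screw has been turned to its tight stop with the key in it (value of joint screw above 0.97 rad and z of key_tip in the frame of socket_floor below 0.005 m), for 0.1 s.
At the end, for the whole second after the job is handed in: The screw is within 0.1 rad of its tight stop (joint above 0.95) and the larger key stands still in its socket, upright within 7 degrees, tip within 5 mm of the socket floor and 4 mm of its axis (value of joint screw above 0.95 rad and z of key_tip in the frame of socket_floor below 0.005 m and horizontal distance between key_tip and socket_floor below 0.004 m and angle between key_tip's own z axis and vertical below 0.12 rad and linear speed of key below 0.02 m/s); the robot touches nothing.
It fails at once if the key was forced: it bore on the casting and its screw with more than 120 N in all (about 0.5 N m of twist against the tight stop) (contact force between key and bracket above 120 N).
It fails at once if before the screw neared its tight stop, the key bore on the casting and its screw with more than 60 N in all (contact force between key and bracket above 60 N and value of joint screw below 0.9 rad).
It fails at once if the robot pressed on the casting or rail with more than 30 N (contact force between any of the arm, the fingers and bracket above 30 N).
It fails at once if the smaller key was moved, tipped or taken out (distance of small_key_grip from where it was at the start of the episode above 0.02 m or angle between small_key_grip's own z axis and vertical above 0.3 rad).
It fails at once if the bottle, tape or carton was shifted (distance of any of bottle, tape, carton from where it was at the start of the episode above 0.02 m).
It also fails if it takes over 64 s, if anything falls off the work surface, if the arm or the gripper's body presses on something with over 40 N, if the wrist force passes 120 N, or if a joint passes its speed limit or range.

## Robot

A 6-joint arm with a two-finger parallel gripper is mounted at the origin on the work surface. World frame = base frame: x ahead of the robot, y to its left, z up, the work surface at z = 0. Lengths are in m, angles in degrees, forces in N, time in s.
With the tool pointing down it reaches from about 0.375 to 0.9 m from the base axis. Payload 3.1 kg.
Tool frame: the origin (TCP) lies on the centre line of the jaws, within the pads' length; the fingertips stand 8 mm ahead of it and the grasp point (between the pads) lies 11 mm behind it (bot.tip_extent is the distance from the TCP to the fingertips, in m); z points along the fingers, y is the line along which they close (so a half turn about z gives the same grasp; the last joint's range is limited). The gripper opens to 87 mm and grips with 3 to 60 N. Pads are 19 mm wide; open, the fingers measure 117 mm over their backs; the gripper's body (75 mm by 190 mm) begins 51 mm behind the grasp point.
Start: joints at [-82.076, 30.224, 82.088, -0, 67.689, -10.227], TCP at [0.195, -0.594, 0.231] pointing down, gripper open.
Joint ranges: [-176.69, 176.69], [-43.24, 126.21], [12.49, 139.97], [-82, 262], [0, 151.66], [-163.58, 163.58]. Speed limits (degrees/s): [159.86, 159.86, 180, 180, 180, 180].

## Interface

Orientations are given as a 3x3 rotation matrix whose columns are the frame's x, y, z axes.
In Python, from rig import bot, vision, workorder gives the robot as it stands.
- The arm moves only by the shell command python3 -m handwheel 'ROWS'. ROWS is JSON, a list of rows, each an object with "delta_rot": the turn, a rotation vector about the tool's x, y, z in rad, a list of three; "xyz": the shift along the tool's x, y, z in mm, a list of three; "hand": the closure, from -1 (fully open) to 1 (shut). A call has exactly 5 rows; each row is the pose to reach, as a shift and turn from the pose commanded when the call began, along the tool's axes at that moment; what a row does not reach only later rows make up. A row lasts 1/8 s, in which the tool goes at most 62.5 mm and 10.7 degrees, less where a joint would pass 70% of its speed; a pose out of reach is approached as far as the arm can. A call with a gripper value outside its range is refused whole. The fingers move at their own pace and stop on an object; the grip force is fixed at half the most. Time passes only in rows, so rows that repeat a pose let the fingers close, or fill a call up. It gives the time, the measured TCP pose, the force, the opening and the grip force at its end, in the units of the state.
- bot.read_state(): the state, without advancing time (a new reading comes with each control period).
- vision.capture(name): name is "side" or "top"; returns the picture (480x640x3 uint8, red, green, blue); there is no depth.
- vision.camera_model(name): a dict with "camera_matrix" (3x3 intrinsics, pixels), "camera_from_world" (4x4, takes a point from world to camera coordinates). Camera axes: x right, y up, looking along -z (the intrinsics and any distortion apply to the point x, -y, -z); pixel columns grow to the right and rows downward; lengths in m; the calibration is good to about 2 mm. A picture is of the moment at which its call begins. camera_model takes no time and is no camera call.
- workorder.hand_in(): hands the job in; it is judged then, once.
The state is a dict: "time_s": time; "joint_positions": joint angles; "qvel": joint speeds; "tau": joint torques, N m; "position": TCP position; "tcp_rot": TCP orientation; "force": force on the tool from outside, world axes, zero at the start; "moment": the same for the moment, N m; "opening": opening from 0.0 (shut) to 1.0 (fully open); "grasp_force": force on a finger pad.
Only numpy, scipy, OpenCV 4.12 (cv2) and the standard library are available. Lean on these libraries where they do the work, as an engineer would, in place of code of your own. Each camera call takes 0.05 s, during which the arm holds its last target. There are 200 camera calls.

## Working session

There is one attempt and no reset: what is moved stays moved. The work goes in short steps, Python scripts to look and compute and a shell command to move; the robot and the scene stay as the last step left them, time stands still between calls to the robot, and variables do not carry over. Pictures are saved under pics/ and viewed, at most 10 in all, crops included, and the job is handed in when it is done.

```bash
mkdir -p pics; cat > h.py <<'E'
from rig import bot, vision, workorder
import numpy as np, cv2
def snap(n,f,crop=None,s=1):
    im=vision.capture(n)[:,:,::-1]
    cv2.imwrite('pics/full_'+f,im)
    if crop: im=im[crop[1]:crop[3],crop[0]:crop[2]]
    cv2.imwrite('pics/'+f,cv2.resize(im,None,fx=s,fy=s,interpolation=cv2.INTER_CUBIC))
def proj(n,P):
    m=vision.camera_model(n);p=m['camera_from_world']@np.r_[P,1]
    q=np.array(m['camera_matrix'])@np.array([p[0],-p[1],-p[2]]);return q[:2]/q[2]
def ray(n,u,z):
    m=vision.camera_model(n);T=np.array(m['camera_from_world']);K=np.array(m['camera_matrix'])
    d=np.linalg.solve(K,[u[0],u[1],1]);d=T[:3,:3].T@np.array([d[0],-d[1],-d[2]])
    c=-T[:3,:3].T@T[:3,3];return c+d*(z-c[2])/d[2]
E
python3 - <<'E'
from h import *
snap('top','t1.png');snap('side','s1.png')
for n in('top','side'):print(vision.camera_model(n))
s=bot.read_state();print(s)
E
```

```text
{'camera_matrix': array([[551.98459017,   0.        , 311.86480769],
       [  0.        , 551.98459017, 235.66525928],
       [  0.        ,   0.        ,   1.        ]]), 'camera_from_world': array([[-0.00684508, -0.99990652, -0.01183641, -0.02217955],
       [ 0.99431186, -0.00806395,  0.10620217, -0.56034317],
       [-0.1062877 , -0.01104212,  0.99427411, -1.38829443],
       [ 0.        ,  0.        ,  0.        ,  1.        ]])}
{'camera_matrix': array([[470.48485281,   0.        , 332.83067392],
       [  0.        , 470.48485281, 234.78498631],
       [  0.        ,   0.        ,   1.        ]]), 'camera_from_world': array([[ 0.99925271, -0.03488423,  0.01664673, -0.53229597],
       [ 0.00546652,  0.55389009,  0.83257185, -0.09621583],
       [-0.03826409, -0.83185868,  0.55366687, -1.05027155],
       [ 0.        ,  0.        ,  0.        ,  1.        ]])}
{'time_s': 0.1, 'joint_positions': array([-8.20776434e+01,  3.02723299e+01,  8.21493545e+01,  5.39358350e-04,
        6.76889964e+01, -1.02284689e+01]), 'qvel': array([-0.06860754, -0.0827953 , -0.12841997, -0.00150864, -0.07114541,
       -0.03390423]), 'tau': array([-8.24945491e-04, -4.40985489e+01, -1.77150786e+01,  6.33960497e-02,
        5.33821760e-02, -3.60972274e-05]), 'position': array([ 0.19462799, -0.59324684,  0.22968179]), 'tcp_rot': array([[ 9.50240927e-01,  3.11515834e-01, -2.57628128e-04],
       [ 3.11515742e-01, -9.50239063e-01,  1.91450441e-03],
       [ 3.51590129e-04, -1.89949567e-03, -9.99998134e-01]]), 'force': array([ 0.35787181, -0.21390712, -0.00913304]), 'moment': array([-0.01931232, -0.00417348, -0.02471904]), 'grasp_force': 0.0, 'opening': 1.0029962715120817}
```

View pics/t1.png

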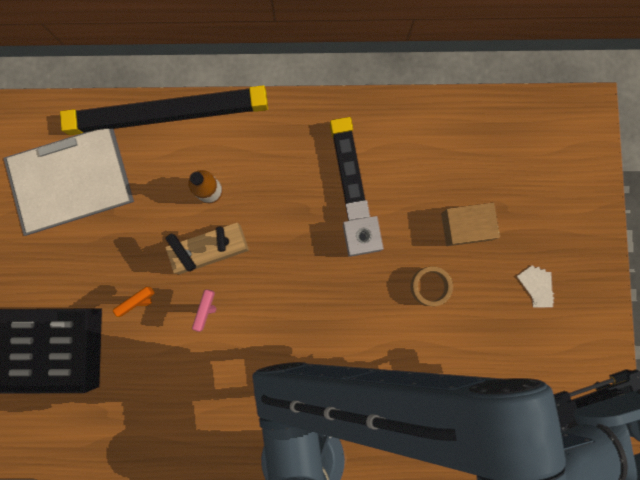

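View pics/s1.png

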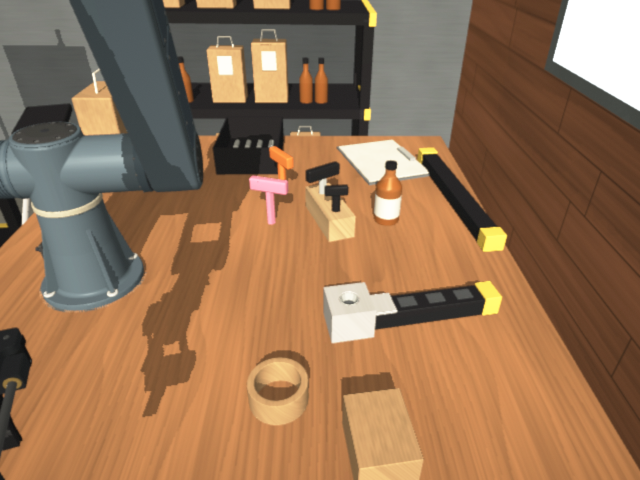

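The top view shows the larger key's handle near (180,252), the small key near (222,239), and the casting's bore near (364,236). In the side view the large handle is near (323,172) and the bore near (349,297). I'll zoom in to measure these.

```bash
python3 - <<'E'
import cv2,numpy as np
t=cv2.imread('pics/full_t1.png');s=cv2.imread('pics/full_s1.png')
f=lambda im,x,y,w,h:cv2.resize(im[y:y+h,x:x+w],(400,300),interpolation=cv2.INTER_CUBIC)
a=np.vstack([np.hstack([f(t,155,215,100,75),f(t,330,200,80,60)]),np.hstack([f(s,290,150,100,75),f(s,310,270,80,60)])])
cv2.imwrite('pics/z.png',a)
E
```

```text
(no output)
```

View pics/z.png

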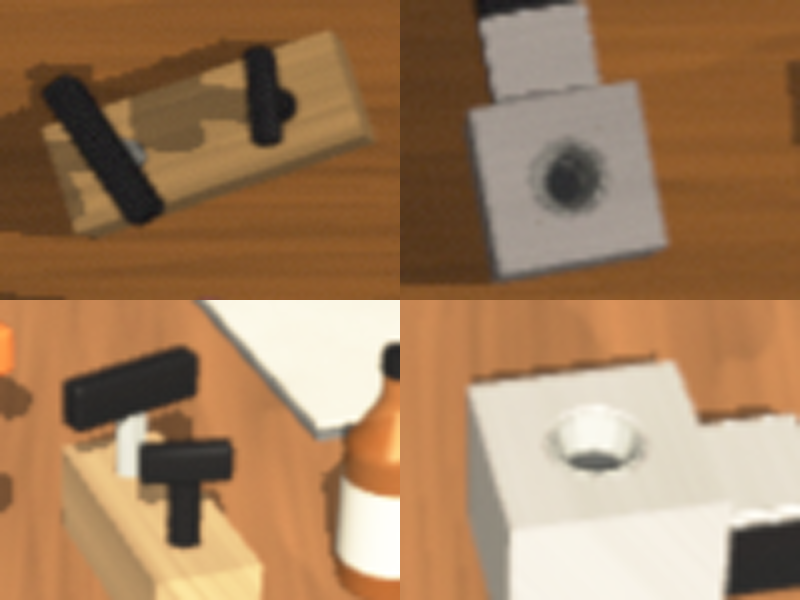

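```bash
cat > fit.py <<'E'
from h import *
from scipy.optimize import minimize
import itertools
S=8
def sil(n,x,y,yaw,box,shape=(480,640)):
    (lx,ly,z0,z1)=box
    c,s=np.cos(yaw),np.sin(yaw)
    P=[proj(n,[x+c*a*lx/2-s*b*ly/2,y+s*a*lx/2+c*b*ly/2,z]) for a in(-1,1) for b in(-1,1) for z in(z0,z1)]
    h=cv2.convexHull(np.float32(P))
    m=np.zeros(shape,np.uint8);cv2.fillConvexPoly(m,np.int32(np.round(h*256)),255,cv2.LINE_AA,8);return m/255.
def fit(masks,box,x0,rois):
    def cost(p):
        t=0
        for n,m in masks.items():
            x,y,w,h=rois[n];t+=np.abs(sil(n,*p,box)-m)[y:y+h,x:x+w].sum()
        return t
    r=minimize(cost,x0,method='Nelder-Mead',options=dict(initial_simplex=np.array([x0]+[np.add(x0,d) for d in np.diag([.012,.012,.15])]),xatol=1e-5,fatol=1e-3))
    return r.x,r.fun
E
python3 - <<'E'
from fit import *
t=cv2.imread('pics/full_t1.png');s=cv2.imread('pics/full_s1.png')
dark=lambda im,th:(im.max(2)<th).astype(float)
print('key0',ray('top',(180.5,252.5),.139),ray('side',(322.5,172),.122))
print('bore',ray('top',(363.6,235.2),.07),ray('side',(349.4,298),.07))
print('small',ray('top',(221,239),.12))
k0=ray('top',(180.5,252.5),.139)[:2]
e=[ray('top',(155+a/4,215+b/4),.139) for a,b in((60,85),(145,215))];d=e[0]-e[1];y0=np.arctan2(d[1],d[0]);print(np.degrees(y0))
R={'top':(162,230,35,42),'side':(302,160,40,36)}
box=(.1,.022,.105,.139)
for th in(60,70):
  M={'top':dark(t,th),'side':dark(s,th)}
  for k in R: print(th,k,M[k][R[k][1]:R[k][1]+R[k][3],R[k][0]:R[k][0]+R[k][2]].sum(),sil(k,*k0,y0,box).sum())
  # remove small key from side by region x>330&y>184
  M['side'][182:, 324:]=0
  print('both',fit(M,box,[*k0,y0],R));
  for k in R: print(k,fit({k:M[k]},box,[*k0,y0],R))
E
```

```text
key0 [0.5108986  0.28387823 0.139     ] [0.5133522  0.28359584 0.122     ]
bore [ 0.55597497 -0.15580143  0.07      ] [ 0.55790577 -0.15607205  0.07      ]
small [0.54420974 0.19145569 0.12      ]
33.78691539890249
60 top 405.0 573.1686274509805
60 side 519.0 631.8470588235294
both (array([0.5122713 , 0.28637709, 0.70297782]), np.float64(369.4274509803921))
top (array([0.51045545, 0.28503508, 0.67066042]), np.float64(138.87843137254902))Traceback (most recent call last):
  File "<stdin>", line 17, in <module>
  File "fit.py", line 17, in fit
    r=minimize(cost,x0,method='Nelder-Mead',options=dict(initial_simplex=np.array([x0]+[np.add(x0,d) for d in np.diag([.012,.012,.15])]),xatol=1e-5,fatol=1e-3))
    res = _minimize_neldermead(fun, x0, args, callback, bounds=bounds,
                               **options)
    fxr = func(xr)
    fx = function(np.copy(x), *(wrapper_args + args))
  File "fit.py", line 15, in cost
    x,y,w,h=rois[n];t+=np.abs(sil(n,*p,box)-m)[y:y+h,x:x+w].sum()
                              ~~~^^^^^^^^^^
  File "fit.py", line 8, in sil
    P=[proj(n,[x+c*a*lx/2-s*b*ly/2,y+s*a*lx/2+c*b*ly/2,z]) for a in(-1,1) for b in(-1,1) for z in(z0,z1)]
       ~~~~^^^^^^^^^^^^^^^^^^^^^^^^^^^^^^^^^^^^^^^^^^^^^^^
  File "h.py", line 9, in proj
    m=vision.camera_model(n);p=m['camera_from_world']@np.r_[P,1]
ValueError: time passes only in moves, steps and waits
```

```bash
cat > cams.py <<'E'
import numpy as np
C={'top':dict(camera_matrix=[[551.98459017,0,311.86480769],[0,551.98459017,235.66525928],[0,0,1]],camera_from_world=[[-0.00684508,-0.99990652,-0.01183641,-0.02217955],[0.99431186,-0.00806395,0.10620217,-0.56034317],[-0.1062877,-0.01104212,0.99427411,-1.38829443],[0,0,0,1]]),
'side':dict(camera_matrix=[[470.48485281,0,332.83067392],[0,470.48485281,234.78498631],[0,0,1]],camera_from_world=[[0.99925271,-0.03488423,0.01664673,-0.53229597],[0.00546652,0.55389009,0.83257185,-0.09621583],[-0.03826409,-0.83185868,0.55366687,-1.05027155],[0,0,0,1]])}
C={k:{a:np.array(b) for a,b in v.items()} for k,v in C.items()}
E
sed -i 's/vision.camera_model(n)/C[n]/; s/^import numpy.*/&\nfrom cams import C/' h.py
cat > m.py <<'E'
from fit import *
t=cv2.imread('pics/full_t1.png');s=cv2.imread('pics/full_s1.png')
mt=np.zeros((480,640));ms=mt.copy()
R={'top':(162,230,35,42),'side':(302,160,40,36)}
box=(.1,.022,.105,.139);x0=[.512,.284,.63]
def sub(m,r):x,y,w,h=r;o=np.zeros_like(m);o[y:y+h,x:x+w]=m[y:y+h,x:x+w];return o
mt=sub((t.max(2)<62)*1.,(164,232,32,40)); ms=sub((s.max(2)<75)*1.,(304,160,37,24));
def big(m):
    n,l,st,_=cv2.connectedComponentsWithStats(m.astype(np.uint8));return (l==1+np.argmax(st[1:,4]))*1.
M={'top':big(mt),'side':big(ms)}
print('both',fit(M,box,x0,R))
for k in R: print(k,M[k].sum(),fit({k:M[k]},box,x0,R))
x=fit(M,box,x0,R)[0]
def ov(im,k,r,m=True):
    X,Y,w,h=r;o=cv2.resize(im[Y:Y+h,X:X+w],(400,400),interpolation=cv2.INTER_NEAREST)
    for mm,c in((sil(k,*x,box),(0,255,0)),(M[k],(0,0,255))):
        z=cv2.resize((mm[Y:Y+h,X:X+w]>.5).astype(np.uint8),(400,400),interpolation=cv2.INTER_NEAREST)
        cv2.drawContours(o,cv2.findContours(z,0,2)[0],-1,c,1)
    return o
cv2.imwrite('pics/ov.png',np.hstack([ov(t,'top',(158,226,44,44)),ov(s,'side',(300,150,44,44))]))
E
python3 m.py
```

```text
both (array([0.5117861 , 0.28607544, 0.69633711]), np.float64(330.56470588235294))
top 409.0 (array([0.51094423, 0.28542157, 0.67055657]), np.float64(136.521568627451))
side 411.0 (array([0.51368679, 0.29517835, 0.81732725]), np.float64(154.36078431372547))
```

View pics/ov.png

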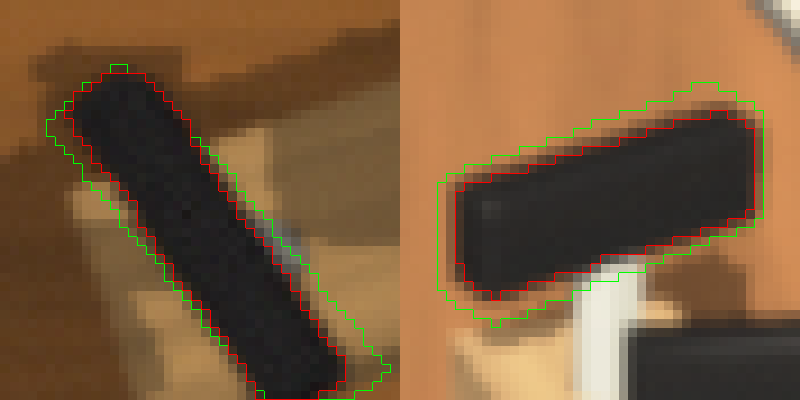

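The outline in red is the real handle and the green one is the fitted box. The handle is rounded, so the box is slightly large, and I'll refit with a free shrink.

```bash
cat > m2.py <<'E'
exec(open('m.py').read().split("print('both'")[0])
M['top']=big(sub((t.max(2)<66)*1.,(160,228,38,48)));M['side']=big(sub((s.max(2)<95)*1.,(300,158,41,27)))
def fits(M,box,x0):
    def cost(p):
        d=p[3];b=(box[0]-d,box[1]-d,box[2]+d/2,box[3]-d/2)
        return sum(np.abs(sil(n,*p[:3],b)-M[n]).sum() for n in M)
    x0=[*x0,.004]
    r=minimize(cost,x0,method='Nelder-Mead',options=dict(initial_simplex=np.array([x0]+[np.add(x0,d) for d in np.diag([.01,.01,.1,.004])]),xatol=1e-5,fatol=1e-3));return r.x.round(4),r.fun
print('both',fits(M,box,x0))
for k in R: print(k,M[k].sum(),fits({k:M[k]},box,x0))
# bracket top face, hand-picked seed: bright gray mask silhouettes of block in top view
hsv=cv2.cvtColor(t,cv2.COLOR_BGR2HSV)
g=sub(((hsv[...,1]<60)&(hsv[...,2]>95))*1.,(335,195,60,65))
c=cv2.findContours(g.astype(np.uint8),0,1)[0];c=max(c,key=cv2.contourArea)[:,0].astype(float)
w=np.array([ray('top',p,.07)[:2] for p in c])
print(cv2.minAreaRect(np.float32(w[c[:,1]>224]*1000)))
for rng,col in(((224,242),'l'),((224,242),'r')):
    pass
import math
rows=np.arange(226,245)
L=[(c[c[:,1]==r,0].min(),r) for r in rows];Rr=[(c[c[:,1]==r,0].max()+1,r) for r in rows]
for q in(L,Rr):
    v=np.array([ray('top',(a-.0,b),.07)[:2] for a,b in q]);f=np.polyfit(v[:,0],v[:,1],1);print('edge',f,math.degrees(math.atan(f[0])))
E
python3 m2.py
```

```text
both (array([0.5132, 0.2879, 0.6043, 0.0069]), np.float64(74.83921568627451))
top 417.0 (array([0.5136, 0.2884, 0.6067, 0.0058]), np.float64(32.16078431372549))
side 432.0 (array([0.513 , 0.2856, 0.5977, 0.0077]), np.float64(23.733333333333334))
((550.4750366210938, -154.17514038085938), (77.78563690185547, 84.23681640625), 9.581966400146484)
edge [ 0.16243112 -0.20214786] 9.2260411075061
edge [ 0.16613151 -0.28968447] 9.432486169596068
```

```bash
cat > d.py <<'E'
import sys,numpy as np
from rig import bot
from scipy.spatial.transform import Rotation as R
s=bot.read_state();T=np.array(s['tcp_rot']);p=s['position']
print('t',round(s['time_s'],2),'pos',p.round(4),'yaw',np.degrees(np.arctan2(T[1,0],T[0,0])).round(2),'q',s['joint_positions'].round(1),'F',s['force'].round(2),'M',s['moment'].round(3),'open',round(s['opening'],3),'gf',round(s['grasp_force'],1))
for a in sys.argv[1:]:
    x,y,z,w=map(float,a.split(','));c,n=np.cos(np.radians(w)),np.sin(np.radians(w))
    G=np.array([[c,n,0],[n,-c,0],[0,0,-1]])
    print(a,'xyz',(T.T@(np.array([x,y,z])-p)*1000).round(1),'rot',R.from_matrix(T.T@G).as_rotvec().round(4))
E
python3 d.py .47,-.25,.27,18.15 .5132,.2872,.2,34.6
```

```text
t 0.1 pos [ 0.1946 -0.5932  0.2297] yaw 18.15 q [-82.1  30.3  82.1   0.   67.7 -10.2] F [ 0.36 -0.21 -0.01] M [-0.019 -0.004 -0.025] open 1.003 gf 0.0
.47,-.25,.27,18.15 xyz [ 368.6 -240.5  -39.7] rot [-0.0019 -0.0004  0.    ]
.5132,.2872,.2,34.6 xyz [ 577.  -737.3   31.3] rot [-0.0018 -0.0006 -0.2871]
```

```bash
python3 -m handwheel '[{"xyz":[46,-30,-8],"delta_rot":[0,0,0],"hand":0},{"xyz":[92,-60,-16],"delta_rot":[0,0,0],"hand":0},{"xyz":[138,-90,-24],"delta_rot":[0,0,0],"hand":0},{"xyz":[184,-120,-32],"delta_rot":[0,0,0],"hand":0},{"xyz":[230,-150,-40],"delta_rot":[0,0,0],"hand":0}]'; python3 -m handwheel '[{"xyz":[46,-30,0],"delta_rot":[0,0,0],"hand":0},{"xyz":[92,-60,0],"delta_rot":[0,0,0],"hand":0},{"xyz":[138,-90,0],"delta_rot":[0,0,0],"hand":0},{"xyz":[160,-135,0],"delta_rot":[0,0,-0.05],"hand":0},{"xyz":[180,-185,0],"delta_rot":[0,0,-0.1],"hand":0}]'; python3 d.py .5132,.2872,.24,34.6
```

```text
time_s: 0.72
position: [0.3673, -0.378, 0.2705]
tcp_rot: [[0.95, 0.311, -0.0], [0.311, -0.95, 0.001], [-0.0, -0.001, -1.0]]
force: [1.3, 0.1, 0.3]
opening: 0.542
grasp_force: 0.0
time_s: 1.35
position: [0.4803, -0.1462, 0.2701]
tcp_rot: [[0.914, 0.406, -0.0], [0.406, -0.914, 0.0], [-0.0, -0.0, -1.0]]
force: [0.4, 0.2, 0.8]
opening: 0.501
grasp_force: 0.0
t 1.35 pos [ 0.4803 -0.1462  0.2701] yaw 23.97 q [-29.7  17.9  96.6   0.   65.5  36.3] F [0.35 0.15 0.82] M [ 0.012 -0.011  0.022] open 0.501 gf 0.0
.5132,.2872,.24,34.6 xyz [ 206.1 -382.6   30.3] rot [-5.000e-04  1.000e-04 -1.855e-01]
```

```bash
python3 -m handwheel '[{"xyz":[25,-48,0],"delta_rot":[0,0,-0.03],"hand":0},{"xyz":[51,-96,0],"delta_rot":[0,0,-0.06],"hand":0},{"xyz":[77,-144,0],"delta_rot":[0,0,-0.1],"hand":0},{"xyz":[103,-191,0],"delta_rot":[0,0,-0.14],"hand":0},{"xyz":[128,-239,0],"delta_rot":[0,0,-0.185],"hand":0}]';  python3 d.py .5132,.2872,.2,34.6
```

```text
time_s: 1.98
position: [0.5, 0.1243, 0.2703]
tcp_rot: [[0.824, 0.567, -0.0], [0.567, -0.824, -0.0], [-0.0, -0.0, -1.0]]
force: [0.1, -0.3, 0.0]
opening: 0.5
grasp_force: 0.0
t 1.98 pos [0.5    0.1243 0.2703] yaw 34.56 q [ 1.5 19.  94.9 -0.  66.2 57. ] F [ 0.13 -0.32  0.04] M [-0.026 -0.046 -0.023] open 0.5 gf 0.0
.5132,.2872,.2,34.6 xyz [ 103.3 -126.7   70.3] rot [-0.0001  0.0003 -0.0007]
```

```bash
python3 -m handwheel '[{"xyz":[34,-42,10],"delta_rot":[0,0,0],"hand":0},{"xyz":[69,-84,25],"delta_rot":[0,0,0],"hand":0},{"xyz":[103,-126,50],"delta_rot":[0,0,0],"hand":0},{"xyz":[103,-126,70],"delta_rot":[0,0,0],"hand":0},{"xyz":[103,-126,70],"delta_rot":[0,0,0],"hand":0}]';  python3 d.py .5132,.2872,.111,34.6; python3 -c "
from h import *
snap('top','t2.png');snap('side','s2.png')
t=cv2.imread('pics/full_t2.png');s=cv2.imread('pics/full_s2.png')
f=lambda im,x,y:cv2.resize(im[y:y+100,x:x+100],(400,400),interpolation=cv2.INTER_CUBIC)
cv2.imwrite('pics/v2.png',np.hstack([f(t,130,195),f(s,275,115)]))"
```

```text
time_s: 2.6
position: [0.5119, 0.2849, 0.1984]
tcp_rot: [[0.823, 0.567, -0.005], [0.567, -0.823, -0.002], [-0.005, -0.001, -1.0]]
force: [0.4, -0.4, -0.2]
opening: 0.497
grasp_force: 0.0
t 2.6 pos [0.5119 0.2849 0.1984] yaw 34.57 q [18.2 29.5 89.5 -0.  61.3 73.6] F [ 0.37 -0.38 -0.21] M [ 0.031 -0.015 -0.027] open 0.497 gf 0.0
.5132,.2872,.111,34.6 xyz [ 2.8 -1.1 87.4] rot [-0.0014  0.0053 -0.0006]
```

View pics/v2.png

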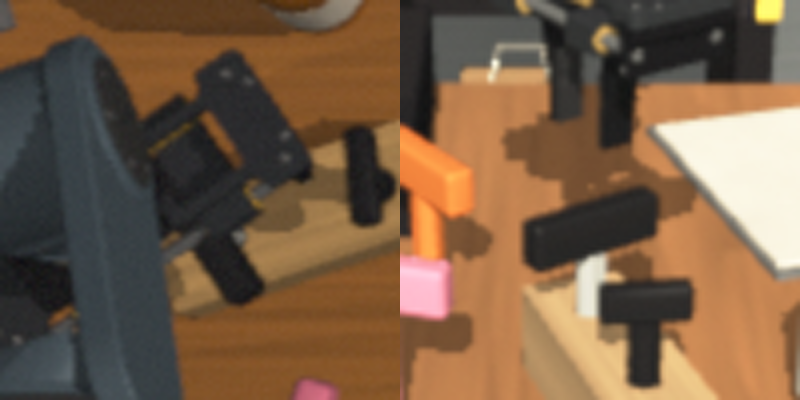

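The right half (side view) has the fingers straddling x≈590, directly above the handle's middle at (592,228). The small key stays well clear, so I'm descending.

```bash
python3 -m handwheel '[{"xyz":[0,0,25],"delta_rot":[0,0,0],"hand":0},{"xyz":[0,0,50],"delta_rot":[0,0,0],"hand":0},{"xyz":[0,0,70],"delta_rot":[0,0,0],"hand":0},{"xyz":[0,0,88],"delta_rot":[0,0,0],"hand":0},{"xyz":[0,0,88],"delta_rot":[0,0,0],"hand":0}]';  python3 d.py .5132,.2872,.111,34.6
```

```text
time_s: 3.32
position: [0.5138, 0.2837, 0.1125]
tcp_rot: [[0.825, 0.565, -0.001], [0.565, -0.825, -0.0], [-0.001, -0.0, -1.0]]
force: [0.2, -0.2, -0.1]
opening: 0.498
grasp_force: 0.0
t 3.33 pos [0.5138 0.2837 0.1125] yaw 34.39 q [18.  36.3 93.4 -0.  50.4 73.6] F [ 0.21 -0.16 -0.12] M [-0.016  0.007 -0.017] open 0.498 gf 0.0
.5132,.2872,.111,34.6 xyz [ 1.4 -3.2  1.5] rot [-0.0003  0.0012 -0.0037]
```

```bash
python3 -m handwheel '[{"xyz":[0,0,0],"delta_rot":[0,0,0],"hand":0.3},{"xyz":[0,0,0],"delta_rot":[0,0,0],"hand":0.5},{"xyz":[0,0,0],"delta_rot":[0,0,0],"hand":1},{"xyz":[0,0,0],"delta_rot":[0,0,0],"hand":1},{"xyz":[0,0,0],"delta_rot":[0,0,0],"hand":1}]';  python3 d.py
```

```text
time_s: 3.95
position: [0.5141, 0.2853, 0.1134]
tcp_rot: [[0.824, 0.566, 0.001], [0.566, -0.824, 0.001], [0.002, -0.0, -1.0]]
force: [-1.0, 1.6, 5.6]
opening: 0.249
grasp_force: 29.9
t 3.95 pos [0.5141 0.2853 0.1134] yaw 34.48 q [18.1 36.3 93.3  0.  50.3 73.6] F [-1.02  1.6   5.57] M [0.366 0.275 0.011] open 0.249 gf 29.9
```

```bash
python3 -m handwheel '[{"xyz":[0,0,-20],"delta_rot":[0,0,0],"hand":1},{"xyz":[0,0,-50],"delta_rot":[0,0,0],"hand":1},{"xyz":[0,0,-90],"delta_rot":[0,0,0],"hand":1},{"xyz":[0,0,-130],"delta_rot":[0,0,0],"hand":1},{"xyz":[0,0,-150],"delta_rot":[0,0,0],"hand":1}]';  python3 d.py .5565,-.1555,.26,34.5
```

```text
time_s: 4.58
position: [0.5142, 0.2845, 0.2639]
tcp_rot: [[0.824, 0.566, 0.002], [0.566, -0.824, -0.0], [0.001, 0.001, -1.0]]
force: [-0.4, 0.7, -3.6]
opening: 0.25
grasp_force: 29.8
t 4.58 pos [0.5142 0.2845 0.2639] yaw 34.49 q [18.1 25.2 85.4 -0.  69.3 73.6] F [-0.41  0.7  -3.57] M [-0.028 -0.07  -0.01 ] open 0.25 gf 29.8
.5565,-.1555,.26,34.5 xyz [-214.3  386.6    4.1] rot [ 0.0012 -0.0013 -0.0001]
```

```bash
python3 -m handwheel '[{"xyz":[-23,43,0],"delta_rot":[0,0,0],"hand":1},{"xyz":[-47,86,0],"delta_rot":[0,0,0],"hand":1},{"xyz":[-71,129,0],"delta_rot":[0,0,0],"hand":1},{"xyz":[-95,172,0],"delta_rot":[0,0,0],"hand":1},{"xyz":[-119,215,0],"delta_rot":[0,0,0],"hand":1}]'; python3 -m handwheel '[{"xyz":[-23,43,0],"delta_rot":[0,0,0],"hand":1},{"xyz":[-47,86,0],"delta_rot":[0,0,0],"hand":1},{"xyz":[-71,129,0],"delta_rot":[0,0,0],"hand":1},{"xyz":[-95,172,0],"delta_rot":[0,0,0],"hand":1},{"xyz":[-95,172,0],"delta_rot":[0,0,0],"hand":1}]'; python3 d.py .5565,-.1555,.193,34.5;python3 -c "
from h import *
snap('top','t3.png');snap('side','s3.png')
t=cv2.imread('pics/full_t3.png');s=cv2.imread('pics/full_s3.png')
f=lambda im,x,y,w:cv2.resize(im[y:y+w,x:x+w],(400,400),interpolation=cv2.INTER_CUBIC)
cv2.imwrite('pics/v3.png',np.hstack([f(t,330,195,70),f(s,290,215,120)]))"
```

```text
time_s: 5.2
position: [0.5365, 0.0384, 0.2613]
tcp_rot: [[0.824, 0.566, -0.003], [0.566, -0.824, -0.0], [-0.002, -0.001, -1.0]]
force: [0.6, -1.2, -2.9]
opening: 0.252
grasp_force: 29.8
time_s: 5.82
position: [0.5563, -0.1595, 0.2613]
tcp_rot: [[0.827, 0.562, -0.001], [0.562, -0.827, -0.002], [-0.002, 0.001, -1.0]]
force: [0.8, 0.9, -2.8]
opening: 0.249
grasp_force: 30.0
t 5.83 pos [ 0.5563 -0.1595  0.2613] yaw 34.21 q [-27.   24.7  86.8  -0.1  68.5  28.8] F [ 0.79  0.92 -2.78] M [ 0.021  0.004 -0.034] open 0.249 gf 30.0
.5565,-.1555,.193,34.5 xyz [ 2.5 -3.2 68.2] rot [ 0.0006  0.0019 -0.005 ]
```

View pics/v3.png

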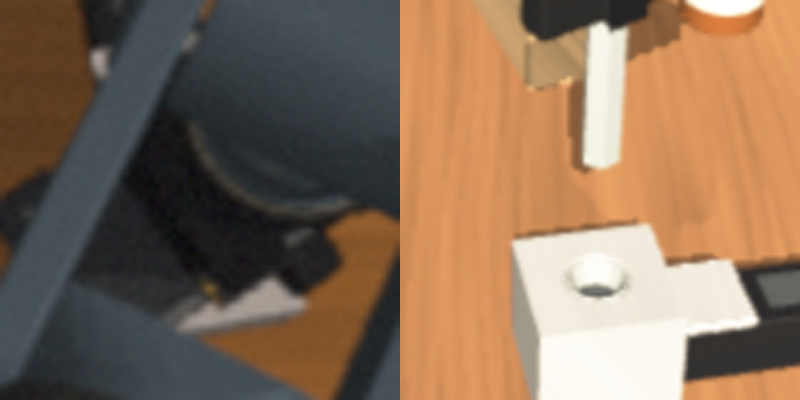

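```bash
python3 -c "
from h import *
for z in(.158,.2529):print(z,proj('side',[.5563,-.1595,z]))
s=cv2.imread('pics/full_s3.png').astype(int)
for r in range(222,267,3):
    row=s[r,335:370].min(1); print(r, [int(v) for v in np.where(row>150)[0]+335][:1],[int(v) for v in np.where((s[r,335:370,0]>130))[0]+335])
print(proj('side',[.5565,-.1555,.07]))
"
```

```text
0.158 [350.3938067  262.40074285]
0.2529 [352.47939353 217.6835676 ]
222 [349] [348, 349, 350, 351]
225 [347] [346, 347, 348, 349, 350, 351, 352, 353, 354, 355, 356, 357]
228 [346] [346, 347, 348, 349, 350, 351, 352, 353, 354, 355, 356, 357]
231 [346] [346, 347, 348, 349, 350, 351, 352, 353, 354, 355, 356, 357]
234 [346] [346, 347, 348, 349, 350, 351, 352, 353, 354, 355, 356, 357]
237 [346] [346, 347, 348, 349, 350, 351, 352, 353, 354, 355, 356, 357]
240 [346] [346, 347, 348, 349, 350, 351, 352, 353, 354, 355, 356, 357]
243 [346] [346, 347, 348, 349, 350, 351, 352, 353, 354, 355, 356, 357]
246 [346] [345, 346, 347, 348, 349, 350, 351, 352, 353, 354, 355, 356]
249 [346] [345, 346, 347, 348, 349, 350, 351, 352, 353, 354, 355, 356]
252 [345] [345, 346, 347, 348, 349, 350, 351, 352, 353, 354, 355, 356]
255 [345] [345, 346, 347, 348, 349, 350, 351, 352, 353, 354, 355, 356]
258 [345] [345, 346, 347, 348, 349, 350, 351, 352, 353, 354, 355, 356]
261 [345] [345, 346, 347, 348, 349, 350, 351, 352, 353, 354, 355]
264 [346] [345, 346, 347, 348, 349, 350, 351, 352, 353, 354]
[348.6503438  297.80946279]
```

The right half (side view) shows the shank hanging upright, tip near full-frame (350.5,264), above the bore mouth at (349.4,298). The arm hides the casting in the top view (left half). The aim is good to within the funnel, so I'm lowering.

```bash
python3 -m handwheel '[{"xyz":[3,-2.5,20],"delta_rot":[0,0,0],"hand":1},{"xyz":[3,-2.5,40],"delta_rot":[0,0,0],"hand":1},{"xyz":[3,-2.5,60],"delta_rot":[0,0,0],"hand":1},{"xyz":[3,-2.5,72],"delta_rot":[0,0,0],"hand":1},{"xyz":[3,-2.5,72],"delta_rot":[0,0,0],"hand":1}]'; python3 d.py .557,-.156,.165,34.5; python3 -m handwheel '[{"xyz":[0,0,0],"delta_rot":[0,0,0],"hand":1},{"xyz":[0,0,0],"delta_rot":[0,0,0],"hand":1},{"xyz":[0,0,0],"delta_rot":[0,0,0],"hand":1},{"xyz":[0,0,0],"delta_rot":[0,0,0],"hand":1},{"xyz":[0,0,0],"delta_rot":[0,0,0],"hand":1}]'; python3 d.py .557,-.156,.165,34.5
```

```text
time_s: 6.55
position: [0.5567, -0.1504, 0.1895]
tcp_rot: [[0.824, 0.567, -0.003], [0.567, -0.824, 0.001], [-0.001, -0.003, -1.0]]
force: [-0.2, 0.5, -2.6]
opening: 0.25
grasp_force: 30.0
t 6.55 pos [ 0.5567 -0.1504  0.1895] yaw 34.55 q [-26.2  29.5  91.4   0.   59.3  29.2] F [-0.21  0.55 -2.6 ] M [ 0.005 -0.022  0.016] open 0.25 gf 30.0
.557,-.156,.165,34.5 xyz [-2.9  4.8 24.5] rot [-0.0027  0.0015  0.0009]
time_s: 7.18
position: [0.5576, -0.1518, 0.1907]
tcp_rot: [[0.824, 0.566, 0.0], [0.566, -0.824, -0.0], [0.0, 0.0, -1.0]]
force: [-1.2, -0.4, -4.0]
opening: 0.253
grasp_force: 30.0
t 7.17 pos [ 0.5576 -0.1518  0.1907] yaw 34.47 q [-26.3  29.4  91.3   0.   59.2  29.2] F [-1.17 -0.41 -4.01] M [ 0.006 -0.053 -0.023] open 0.253 gf 30.0
.557,-.156,.165,34.5 xyz [-2.9  3.2 25.7] rot [ 0.0001 -0.0001 -0.0005]
```

```bash
python3 -m handwheel '[{"xyz":[-2.9,3.7,5],"delta_rot":[0,0,0],"hand":1},{"xyz":[-2.9,3.7,12],"delta_rot":[0,0,0],"hand":1},{"xyz":[-2.9,3.7,18],"delta_rot":[0,0,0],"hand":1},{"xyz":[-2.9,3.7,24],"delta_rot":[0,0,0],"hand":1},{"xyz":[-2.9,3.7,24],"delta_rot":[0,0,0],"hand":1}]'; python3 d.py .557,-.156,.150,34.5;python3 -c "
from h import *
snap('side','s4.png',(310,190,390,320),4)"
```

```text
time_s: 7.8
position: [0.5568, -0.1561, 0.1658]
tcp_rot: [[0.824, 0.566, -0.002], [0.566, -0.824, 0.001], [-0.001, -0.001, -1.0]]
force: [-0.8, 0.2, -4.1]
opening: 0.251
grasp_force: 30.0
t 7.8 pos [ 0.5568 -0.1561  0.1658] yaw 34.49 q [-26.7  31.4  92.5   0.   56.3  28.8] F [-0.76  0.17 -4.07] M [-0.007 -0.063 -0.005] open 0.251 gf 30.0
.557,-.156,.150,34.5 xyz [ 0.2  0.  15.8] rot [-0.0015  0.0008 -0.0002]
```

View pics/s4.png

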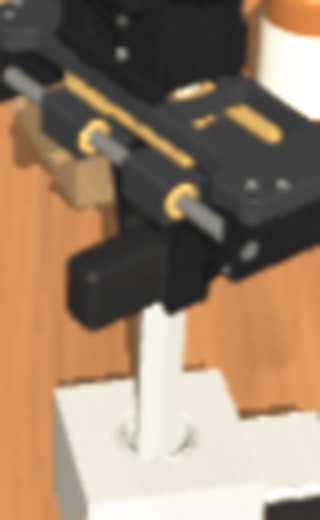

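The tip is in the mouth, centred near crop (157,440), with the funnel visible on both sides. I'll go down gently.

```bash
python3 -m handwheel '[{"xyz":[0,0,2],"delta_rot":[0,0,0],"hand":1},{"xyz":[0,0,4],"delta_rot":[0,0,0],"hand":1},{"xyz":[0,0,6],"delta_rot":[0,0,0],"hand":1},{"xyz":[0,0,8],"delta_rot":[0,0,0],"hand":1},{"xyz":[0,0,9],"delta_rot":[0,0,0],"hand":1}]'; python3 d.py
```

```text
time_s: 8.48
position: [0.5572, -0.1564, 0.1574]
tcp_rot: [[0.824, 0.566, -0.0], [0.566, -0.824, 0.0], [-0.0, -0.0, -1.0]]
force: [-1.3, -0.4, -3.8]
opening: 0.248
grasp_force: 30.0
t 8.47 pos [ 0.5572 -0.1564  0.1574] yaw 34.48 q [-26.7  32.1  92.8   0.   55.1  28.8] F [-1.3  -0.4  -3.76] M [-0.033 -0.011  0.013] open 0.248 gf 30.0
```

```bash
python3 -m handwheel '[{"xyz":[0,0,2],"delta_rot":[0,0,0],"hand":1},{"xyz":[0,0,4],"delta_rot":[0,0,0],"hand":1},{"xyz":[0,0,6],"delta_rot":[0,0,0],"hand":1},{"xyz":[0,0,8],"delta_rot":[0,0,0],"hand":1},{"xyz":[0,0,9],"delta_rot":[0,0,0],"hand":1}]'; python3 d.py
```

```text
time_s: 9.1
position: [0.5572, -0.1563, 0.1484]
tcp_rot: [[0.824, 0.566, -0.0], [0.566, -0.824, 0.0], [-0.0, -0.0, -1.0]]
force: [1.0, 0.3, -3.4]
opening: 0.254
grasp_force: 30.0
t 9.1 pos [ 0.5572 -0.1563  0.1484] yaw 34.48 q [-26.7  32.8  93.2   0.   54.   28.8] F [ 0.97  0.31 -3.42] M [-0.007  0.048 -0.049] open 0.254 gf 30.0
```

```bash
python3 -m handwheel '[{"xyz":[0,0,1],"delta_rot":[0,0,0],"hand":1},{"xyz":[0,0,2],"delta_rot":[0,0,0],"hand":1},{"xyz":[0,0,3],"delta_rot":[0,0,0],"hand":1},{"xyz":[0,0,4],"delta_rot":[0,0,0],"hand":1},{"xyz":[0,0,4],"delta_rot":[0,0,0],"hand":1}]'; python3 d.py
```

```text
time_s: 9.72
position: [0.5572, -0.1564, 0.1445]
tcp_rot: [[0.824, 0.566, -0.0], [0.566, -0.824, 0.0], [-0.0, -0.0, -1.0]]
force: [-0.1, -0.6, -3.2]
opening: 0.251
grasp_force: 30.0
t 9.72 pos [ 0.5572 -0.1564  0.1445] yaw 34.48 q [-26.7  33.1  93.4   0.   53.5  28.8] F [-0.12 -0.6  -3.15] M [ 0.003 -0.012  0.02 ] open 0.251 gf 30.0
```

```bash
python3 -m handwheel '[{"xyz":[0,0,0.4],"delta_rot":[0,0,0],"hand":1},{"xyz":[0,0,0.8],"delta_rot":[0,0,0],"hand":1},{"xyz":[0,0,1.2],"delta_rot":[0,0,0],"hand":1},{"xyz":[0,0,1.5],"delta_rot":[0,0,0],"hand":1},{"xyz":[0,0,1.5],"delta_rot":[0,0,0],"hand":1}]'; python3 d.py
```

```text
time_s: 10.35
position: [0.5574, -0.1564, 0.1433]
tcp_rot: [[0.824, 0.566, 0.0], [0.566, -0.824, -0.0], [0.0, 0.0, -1.0]]
force: [-1.6, 0.8, -1.4]
opening: 0.248
grasp_force: 30.0
t 10.35 pos [ 0.5574 -0.1564  0.1433] yaw 34.48 q [-26.7  33.2  93.5  -0.   53.3  28.8] F [-1.64  0.82 -1.38] M [0.026 0.043 0.002] open 0.248 gf 30.0
```

```bash
python3 -m handwheel '[{"xyz":[0,0,0.2],"delta_rot":[0,0,0],"hand":1},{"xyz":[0,0,0.4],"delta_rot":[0,0,0],"hand":1},{"xyz":[0,0,0.6],"delta_rot":[0,0,0],"hand":1},{"xyz":[0,0,0.6],"delta_rot":[0,0,0],"hand":1},{"xyz":[0,0,0.6],"delta_rot":[0,0,0],"hand":1}]'; python3 d.py
```

```text
time_s: 10.98
position: [0.5575, -0.1565, 0.1429]
tcp_rot: [[0.824, 0.566, 0.001], [0.566, -0.824, -0.0], [0.0, 0.001, -1.0]]
force: [-0.7, 0.1, 4.6]
opening: 0.247
grasp_force: 30.0
t 10.97 pos [ 0.5575 -0.1565  0.1429] yaw 34.48 q [-26.7  33.2  93.5   0.   53.2  28.8] F [-0.65  0.08  4.6 ] M [ 0.136  0.221 -0.029] open 0.247 gf 30.0
```

```bash
python3 -m handwheel '[{"xyz":[0,0,0],"delta_rot":[0,0,-0.04],"hand":1},{"xyz":[0,0,0],"delta_rot":[0,0,-0.08],"hand":1},{"xyz":[0,0,0],"delta_rot":[0,0,-0.12],"hand":1},{"xyz":[0,0,0],"delta_rot":[0,0,-0.15],"hand":1},{"xyz":[0,0,0],"delta_rot":[0,0,-0.15],"hand":1}]'; python3 d.py
```

```text
time_s: 11.6
position: [0.5577, -0.1568, 0.1429]
tcp_rot: [[0.73, 0.683, 0.001], [0.683, -0.73, -0.001], [0.0, 0.001, -1.0]]
force: [-1.2, -1.0, 5.2]
opening: 0.25
grasp_force: 30.0
t 11.6 pos [ 0.5577 -0.1568  0.1429] yaw 43.09 q [-26.7  33.2  93.5  -0.   53.2  20.2] F [-1.22 -0.96  5.23] M [-0.113  0.243 -0.078] open 0.25 gf 30.0
```

```bash
python3 -m handwheel '[{"xyz":[0,0,0],"delta_rot":[0,0,-0.04],"hand":1},{"xyz":[0,0,0],"delta_rot":[0,0,-0.08],"hand":1},{"xyz":[0,0,0],"delta_rot":[0,0,-0.12],"hand":1},{"xyz":[0,0,0],"delta_rot":[0,0,-0.15],"hand":1},{"xyz":[0,0,0],"delta_rot":[0,0,-0.15],"hand":1}]'; python3 d.py
```

```text
time_s: 12.22
position: [0.5578, -0.157, 0.1429]
tcp_rot: [[0.62, 0.785, 0.001], [0.785, -0.62, -0.001], [-0.0, 0.002, -1.0]]
force: [-0.7, -0.4, 5.7]
opening: 0.247
grasp_force: 30.0
t 12.22 pos [ 0.5578 -0.157   0.1429] yaw 51.7 q [-26.7  33.3  93.5  -0.   53.2  11.6] F [-0.72 -0.43  5.74] M [-0.2    0.172 -0.006] open 0.247 gf 30.0
```

```bash
python3 -m handwheel '[{"xyz":[0,0,0],"delta_rot":[0,0,-0.04],"hand":1},{"xyz":[0,0,0],"delta_rot":[0,0,-0.08],"hand":1},{"xyz":[0,0,0],"delta_rot":[0,0,-0.12],"hand":1},{"xyz":[0,0,0],"delta_rot":[0,0,-0.15],"hand":1},{"xyz":[0,0,0],"delta_rot":[0,0,-0.15],"hand":1}]'; python3 d.py
```

```text
time_s: 12.85
position: [0.5577, -0.1569, 0.1427]
tcp_rot: [[0.496, 0.868, 0.001], [0.868, -0.496, -0.001], [-0.0, 0.001, -1.0]]
force: [-1.3, -1.8, 5.0]
opening: 0.25
grasp_force: 30.0
t 12.85 pos [ 0.5577 -0.1569  0.1427] yaw 60.27 q [-26.7  33.3  93.5  -0.   53.2   3. ] F [-1.3  -1.8   4.98] M [-0.494  0.13  -0.029] open 0.25 gf 30.0
```

```bash
python3 -m handwheel '[{"xyz":[0,0,0],"delta_rot":[0,0,-0.04],"hand":1},{"xyz":[0,0,0],"delta_rot":[0,0,-0.08],"hand":1},{"xyz":[0,0,0],"delta_rot":[0,0,-0.12],"hand":1},{"xyz":[0,0,0],"delta_rot":[0,0,-0.15],"hand":1},{"xyz":[0,0,0],"delta_rot":[0,0,-0.15],"hand":1}]'; python3 d.py
```

```text
time_s: 13.48
position: [0.5572, -0.1564, 0.1416]
tcp_rot: [[0.361, 0.933, -0.0], [0.933, -0.361, 0.0], [0.0, -0.0, -1.0]]
force: [1.6, -2.4, -4.5]
opening: 0.255
grasp_force: 30.0
t 13.47 pos [ 0.5572 -0.1564  0.1416] yaw 68.84 q [-26.7  33.3  93.5   0.   53.2  -5.6] F [ 1.6  -2.38 -4.48] M [-0.453 -0.341 -0.008] open 0.255 gf 30.0
```

The push vanished and the height dropped by about 1 mm, so the key has found the socket. I'll lower it.

```bash
python3 -m handwheel '[{"xyz":[0,0,0.6],"delta_rot":[0,0,0],"hand":1},{"xyz":[0,0,1.2],"delta_rot":[0,0,0],"hand":1},{"xyz":[0,0,1.8],"delta_rot":[0,0,0],"hand":1},{"xyz":[0,0,2.4],"delta_rot":[0,0,0],"hand":1},{"xyz":[0,0,2.4],"delta_rot":[0,0,0],"hand":1}]'; python3 d.py
```

```text
time_s: 14.1
position: [0.5573, -0.1564, 0.1401]
tcp_rot: [[0.361, 0.933, 0.0], [0.933, -0.361, -0.0], [-0.0, 0.0, -1.0]]
force: [1.0, -1.8, -0.9]
opening: 0.253
grasp_force: 30.0
t 14.1 pos [ 0.5573 -0.1564  0.1401] yaw 68.86 q [-26.7  33.5  93.6  -0.   52.9  -5.6] F [ 1.03 -1.83 -0.94] M [-0.44  -0.183 -0.027] open 0.253 gf 30.0
```

```bash
python3 -m handwheel '[{"xyz":[-0.4,0.3,0.6],"delta_rot":[0,0,0],"hand":1},{"xyz":[-0.5,0.4,1.2],"delta_rot":[0,0,0],"hand":1},{"xyz":[-0.5,0.4,1.8],"delta_rot":[0,0,0],"hand":1},{"xyz":[-0.5,0.4,2.4],"delta_rot":[0,0,0],"hand":1},{"xyz":[-0.5,0.4,2.4],"delta_rot":[0,0,0],"hand":1}]'; python3 d.py
```

```text
time_s: 14.72
position: [0.5574, -0.1568, 0.1376]
tcp_rot: [[0.361, 0.933, -0.0], [0.933, -0.361, 0.0], [0.0, -0.0, -1.0]]
force: [-0.1, -0.7, -0.5]
opening: 0.25
grasp_force: 30.0
t 14.72 pos [ 0.5574 -0.1568  0.1376] yaw 68.86 q [-26.8  33.7  93.7   0.   52.7  -5.6] F [-0.14 -0.68 -0.52] M [-0.108 -0.098  0.006] open 0.25 gf 30.0
```

Going in freely. The floor should come at TCP z ≈ 0.131.

```bash
python3 -m handwheel '[{"xyz":[0,0,1],"delta_rot":[0,0,0],"hand":1},{"xyz":[0,0,2],"delta_rot":[0,0,0],"hand":1},{"xyz":[0,0,3],"delta_rot":[0,0,0],"hand":1},{"xyz":[0,0,4],"delta_rot":[0,0,0],"hand":1},{"xyz":[0,0,4.5],"delta_rot":[0,0,0],"hand":1}]'; python3 d.py
```

```text
time_s: 15.35
position: [0.5575, -0.157, 0.1333]
tcp_rot: [[0.361, 0.933, 0.0], [0.933, -0.361, 0.0], [0.0, -0.0, -1.0]]
force: [-0.6, 0.4, 2.6]
opening: 0.251
grasp_force: 30.0
t 15.35 pos [ 0.5575 -0.157   0.1333] yaw 68.86 q [-26.8  34.1  93.8   0.   52.1  -5.6] F [-0.65  0.4   2.64] M [ 0.046  0.064 -0.021] open 0.251 gf 30.0
```

```bash
python3 -m handwheel '[{"xyz":[0,0,0.3],"delta_rot":[0,0,0.02],"hand":1},{"xyz":[0,0,0.6],"delta_rot":[0,0,-0.02],"hand":1},{"xyz":[0,0,0.9],"delta_rot":[0,0,0.02],"hand":1},{"xyz":[0,0,1.1],"delta_rot":[0,0,0],"hand":1},{"xyz":[0,0,1.1],"delta_rot":[0,0,0],"hand":1}]'; python3 d.py
```

```text
time_s: 15.98
position: [0.5573, -0.1569, 0.1315]
tcp_rot: [[0.36, 0.933, -0.0], [0.933, -0.36, 0.0], [0.0, -0.001, -1.0]]
force: [0.5, -0.1, -1.4]
opening: 0.251
grasp_force: 30.0
t 15.97 pos [ 0.5573 -0.1569  0.1315] yaw 68.88 q [-26.8  34.2  93.9   0.   51.9  -5.7] F [ 0.47 -0.12 -1.4 ] M [-0.097 -0.205  0.021] open 0.251 gf 30.0
```

```bash
python3 -m handwheel '[{"xyz":[0,0,0.3],"delta_rot":[0,0,0],"hand":1},{"xyz":[0,0,0.5],"delta_rot":[0,0,0],"hand":1},{"xyz":[0,0,0.7],"delta_rot":[0,0,0],"hand":1},{"xyz":[0,0,0.7],"delta_rot":[0,0,0],"hand":1},{"xyz":[0,0,0.7],"delta_rot":[0,0,0],"hand":1}]'; python3 d.py
```

```text
time_s: 16.6
position: [0.5574, -0.1569, 0.1315]
tcp_rot: [[0.361, 0.933, -0.0], [0.933, -0.361, 0.0], [0.0, -0.0, -1.0]]
force: [-0.2, 1.2, 0.8]
opening: 0.253
grasp_force: 30.0
t 16.6 pos [ 0.5574 -0.1569  0.1315] yaw 68.86 q [-26.8  34.2  93.9   0.   51.9  -5.6] F [-0.17  1.15  0.79] M [ 0.063  0.065 -0.002] open 0.253 gf 30.0
```

```bash
python3 -m handwheel '[{"xyz":[0,0,0],"delta_rot":[0,0,0.06],"hand":1},{"xyz":[0,0,0],"delta_rot":[0,0,0.12],"hand":1},{"xyz":[0,0,0],"delta_rot":[0,0,0.18],"hand":1},{"xyz":[0,0,0],"delta_rot":[0,0,0.24],"hand":1},{"xyz":[0,0,0],"delta_rot":[0,0,0.3],"hand":1}]'; python3 d.py
```

```text
time_s: 17.23
position: [0.5573, -0.1569, 0.1315]
tcp_rot: [[0.621, 0.784, -0.0], [0.784, -0.621, -0.0], [-0.0, -0.0, -1.0]]
force: [-1.0, 0.3, 1.0]
opening: 0.25
grasp_force: 30.0
t 17.23 pos [ 0.5573 -0.1569  0.1315] yaw 51.59 q [-26.8  34.2  93.9  -0.   51.9  11.6] F [-1.    0.32  1.04] M [0.116 0.162 0.038] open 0.25 gf 30.0
```

```bash
python3 -m handwheel '[{"xyz":[0,0,0],"delta_rot":[0,0,0.06],"hand":1},{"xyz":[0,0,0],"delta_rot":[0,0,0.12],"hand":1},{"xyz":[0,0,0],"delta_rot":[0,0,0.18],"hand":1},{"xyz":[0,0,0],"delta_rot":[0,0,0.24],"hand":1},{"xyz":[0,0,0],"delta_rot":[0,0,0.3],"hand":1}]'; python3 d.py
```

```text
time_s: 17.85
position: [0.5571, -0.1568, 0.1315]
tcp_rot: [[0.825, 0.565, -0.001], [0.565, -0.825, 0.0], [-0.001, -0.001, -1.0]]
force: [-0.5, 0.2, 0.7]
opening: 0.251
grasp_force: 30.0
t 17.85 pos [ 0.5571 -0.1568  0.1315] yaw 34.4 q [-26.8  34.2  93.9  -0.   51.9  28.8] F [-0.46  0.24  0.73] M [0.137 0.159 0.131] open 0.251 gf 30.0
```

```bash
python3 -m handwheel '[{"xyz":[0,0,0],"delta_rot":[0,0,0.03],"hand":1},{"xyz":[0,0,0],"delta_rot":[0,0,0.06],"hand":1},{"xyz":[0,0,0],"delta_rot":[0,0,0.09],"hand":1},{"xyz":[0,0,0],"delta_rot":[0,0,0.12],"hand":1},{"xyz":[0,0,0],"delta_rot":[0,0,0.15],"hand":1}]'; python3 d.py
```

```text
time_s: 18.48
position: [0.5573, -0.1568, 0.1314]
tcp_rot: [[0.9, 0.435, -0.0], [0.435, -0.9, 0.0], [-0.0, -0.0, -1.0]]
force: [-1.3, -0.2, 3.0]
opening: 0.248
grasp_force: 30.0
t 18.48 pos [ 0.5573 -0.1568  0.1314] yaw 25.78 q [-26.8  34.2  93.9   0.   51.9  37.4] F [-1.27 -0.16  3.01] M [0.302 0.413 0.103] open 0.248 gf 30.0
```

```bash
python3 -m handwheel '[{"xyz":[0,0,0],"delta_rot":[0,0,0.02],"hand":1},{"xyz":[0,0,0],"delta_rot":[0,0,0.04],"hand":1},{"xyz":[0,0,0],"delta_rot":[0,0,0.06],"hand":1},{"xyz":[0,0,0],"delta_rot":[0,0,0.08],"hand":1},{"xyz":[0,0,0],"delta_rot":[0,0,0.08],"hand":1}]'; python3 d.py
```

```text
time_s: 19.1
position: [0.5573, -0.1569, 0.1314]
tcp_rot: [[0.932, 0.363, -0.0], [0.363, -0.932, 0.0], [-0.0, -0.0, -1.0]]
force: [-2.8, 1.8, 5.2]
opening: 0.248
grasp_force: 30.0
t 19.1 pos [ 0.5573 -0.1569  0.1314] yaw 21.28 q [-26.8  34.2  93.9   0.   51.9  41.9] F [-2.8   1.85  5.23] M [0.386 0.581 0.121] open 0.248 gf 30.0
```

```bash
python3 -m handwheel '[{"xyz":[-0.1,-0.2,-0.2],"delta_rot":[0,0,0.02],"hand":1},{"xyz":[-0.1,-0.2,-0.3],"delta_rot":[0,0,0.04],"hand":1},{"xyz":[-0.1,-0.2,-0.3],"delta_rot":[0,0,0.06],"hand":1},{"xyz":[-0.1,-0.2,-0.3],"delta_rot":[0,0,0.06],"hand":1},{"xyz":[-0.1,-0.2,-0.3],"delta_rot":[0,0,0.06],"hand":1}]'; python3 d.py
```

```text
time_s: 19.73
position: [0.5572, -0.1568, 0.1314]
tcp_rot: [[0.952, 0.307, -0.0], [0.307, -0.952, 0.0], [-0.0, -0.0, -1.0]]
force: [-2.5, 0.1, 0.8]
opening: 0.246
grasp_force: 30.0
t 19.73 pos [ 0.5572 -0.1568  0.1314] yaw 17.86 q [-26.8  34.2  93.9   0.   51.9  45.4] F [-2.52  0.1   0.82] M [0.349 0.535 0.049] open 0.246 gf 30.0
```

```bash
python3 -m handwheel '[{"xyz":[0,0,0],"delta_rot":[0,0,0.02],"hand":1},{"xyz":[0,0,0],"delta_rot":[0,0,0.04],"hand":1},{"xyz":[0,0,0],"delta_rot":[0,0,0.06],"hand":1},{"xyz":[0,0,0],"delta_rot":[0,0,0.06],"hand":1},{"xyz":[0,0,0],"delta_rot":[0,0,0.06],"hand":1}]'; python3 d.py
```

```text
time_s: 20.35
position: [0.5572, -0.1568, 0.1315]
tcp_rot: [[0.968, 0.249, -0.0], [0.249, -0.968, 0.0], [-0.0, -0.0, -1.0]]
force: [-1.9, 1.0, -0.7]
opening: 0.251
grasp_force: 30.0
t 20.35 pos [ 0.5572 -0.1568  0.1315] yaw 14.44 q [-26.8  34.2  93.9  -0.   51.9  48.8] F [-1.85  0.97 -0.71] M [0.328 0.513 0.153] open 0.251 gf 30.0
```

```bash
python3 -m handwheel '[{"xyz":[0,0,0],"delta_rot":[0,0,0.02],"hand":1},{"xyz":[0,0,0],"delta_rot":[0,0,0.04],"hand":1},{"xyz":[0,0,0],"delta_rot":[0,0,0.05],"hand":1},{"xyz":[0,0,0],"delta_rot":[0,0,0.05],"hand":1},{"xyz":[0,0,0],"delta_rot":[0,0,0.05],"hand":1}]'; python3 d.py
```

```text
time_s: 20.98
position: [0.5572, -0.1568, 0.1315]
tcp_rot: [[0.98, 0.201, -0.0], [0.201, -0.98, 0.0], [-0.0, -0.0, -1.0]]
force: [-0.9, 1.4, -2.4]
opening: 0.248
grasp_force: 30.1
t 20.98 pos [ 0.5572 -0.1568  0.1315] yaw 11.57 q [-26.8  34.2  93.9  -0.   51.9  51.7] F [-0.86  1.4  -2.38] M [0.322 0.472 0.461] open 0.248 gf 30.1
```

```bash
python3 -m handwheel '[{"xyz":[0,0,0],"delta_rot":[0,0,0.02],"hand":1},{"xyz":[0,0,0],"delta_rot":[0,0,0.03],"hand":1},{"xyz":[0,0,0],"delta_rot":[0,0,0.04],"hand":1},{"xyz":[0,0,0],"delta_rot":[0,0,0.04],"hand":1},{"xyz":[0,0,0],"delta_rot":[0,0,0.04],"hand":1}]'; python3 d.py
```

```text
time_s: 21.6
position: [0.5572, -0.1568, 0.1316]
tcp_rot: [[0.987, 0.161, -0.0], [0.161, -0.987, 0.0], [-0.0, -0.0, -1.0]]
force: [-2.4, 1.5, -2.9]
opening: 0.251
grasp_force: 30.3
t 21.6 pos [ 0.5572 -0.1568  0.1316] yaw 9.28 q [-26.8  34.2  93.9  -0.   51.9  54. ] F [-2.4   1.54 -2.92] M [0.261 0.522 0.671] open 0.251 gf 30.3
```

The twist rose sharply to about 0.6 N m, so the screw is at its stop. I'll ease off, then release.

```bash
python3 -m handwheel '[{"xyz":[0,0,0],"delta_rot":[0,0,-0.02],"hand":1},{"xyz":[0,0,0],"delta_rot":[0,0,-0.04],"hand":1},{"xyz":[0,0,0],"delta_rot":[0,0,-0.06],"hand":1},{"xyz":[0,0,0],"delta_rot":[0,0,-0.06],"hand":1},{"xyz":[0,0,0],"delta_rot":[0,0,-0.06],"hand":1}]'; python3 d.py
```

```text
time_s: 22.22
position: [0.5572, -0.1567, 0.1315]
tcp_rot: [[0.976, 0.219, -0.0], [0.219, -0.976, 0.0], [-0.0, -0.0, -1.0]]
force: [-2.0, 0.6, -4.1]
opening: 0.255
grasp_force: 30.0
t 22.23 pos [ 0.5572 -0.1567  0.1315] yaw 12.66 q [-26.8  34.2  93.9   0.   51.9  50.5] F [-2.    0.59 -4.11] M [ 0.306  0.506 -0.11 ] open 0.255 gf 30.0
```

```bash
python3 -m handwheel '[{"xyz":[0,0,0],"delta_rot":[0,0,0.01],"hand":1},{"xyz":[0,0,0],"delta_rot":[0,0,0.02],"hand":1},{"xyz":[0,0,0],"delta_rot":[0,0,0.02],"hand":1},{"xyz":[0,0,0],"delta_rot":[0,0,0.02],"hand":1},{"xyz":[0,0,0],"delta_rot":[0,0,0.02],"hand":1}]'; python3 d.py
```

```text
time_s: 22.85
position: [0.5572, -0.1567, 0.1316]
tcp_rot: [[0.98, 0.201, -0.0], [0.201, -0.98, 0.0], [-0.0, -0.0, -1.0]]
force: [-2.2, 1.6, -4.9]
opening: 0.254
grasp_force: 30.0
t 22.85 pos [ 0.5572 -0.1567  0.1316] yaw 11.57 q [-26.8  34.2  93.9   0.   51.9  51.7] F [-2.18  1.57 -4.95] M [0.305 0.555 0.188] open 0.254 gf 30.0
```

```bash
python3 -m handwheel '[{"xyz":[0,0,0],"delta_rot":[0,0,0],"hand":0.4},{"xyz":[0,0,0],"delta_rot":[0,0,0],"hand":0.2},{"xyz":[0,0,0],"delta_rot":[0,0,0],"hand":0},{"xyz":[0,0,0],"delta_rot":[0,0,0],"hand":0},{"xyz":[0,0,0],"delta_rot":[0,0,0],"hand":0}]'; python3 d.py; python3 -m handwheel '[{"xyz":[0,0,-10],"delta_rot":[0,0,0],"hand":0},{"xyz":[0,0,-30],"delta_rot":[0,0,0],"hand":0},{"xyz":[0,0,-60],"delta_rot":[0,0,0],"hand":0},{"xyz":[0,0,-90],"delta_rot":[0,0,0],"hand":0},{"xyz":[0,0,-110],"delta_rot":[0,0,0],"hand":0}]'; python3 -m handwheel '[{"xyz":[0,20,0],"delta_rot":[0,0,0],"hand":0},{"xyz":[0,60,0],"delta_rot":[0,0,0],"hand":0},{"xyz":[0,100,0],"delta_rot":[0,0,0],"hand":0},{"xyz":[0,120,0],"delta_rot":[0,0,0],"hand":0},{"xyz":[0,120,0],"delta_rot":[0,0,0],"hand":0}]'; python3 -c "
from h import *
snap('top','t5.png');snap('side','s5.png')
t=cv2.imread('pics/full_t5.png');s=cv2.imread('pics/full_s5.png')
f=lambda im,x,y,w:cv2.resize(im[y:y+w,x:x+w],(400,400),interpolation=cv2.INTER_CUBIC)
cv2.imwrite('pics/v5.png',np.hstack([f(t,310,185,100),f(s,290,215,120)]))"
```

```text
time_s: 23.48
position: [0.5575, -0.157, 0.1318]
tcp_rot: [[0.98, 0.2, 0.001], [0.2, -0.98, -0.0], [0.001, 0.0, -1.0]]
force: [-0.7, 0.2, 0.1]
opening: 0.492
grasp_force: 0.0
t 23.48 pos [ 0.5575 -0.157   0.1318] yaw 11.55 q [-26.8  34.2  93.9   0.   51.9  51.7] F [-0.68  0.23  0.09] M [ 0.029 -0.01  -0.018] open 0.492 gf 0.0
time_s: 24.1
position: [0.5579, -0.1571, 0.244]
tcp_rot: [[0.98, 0.2, 0.003], [0.2, -0.98, -0.001], [0.002, 0.002, -1.0]]
force: [-0.3, -0.7, -0.3]
opening: 0.5
grasp_force: 0.0
time_s: 24.72
position: [0.581, -0.2758, 0.2405]
tcp_rot: [[0.98, 0.198, -0.001], [0.198, -0.98, 0.001], [-0.001, -0.001, -1.0]]
force: [-0.2, -0.6, -1.0]
opening: 0.497
grasp_force: 0.0
```

View pics/v5.png

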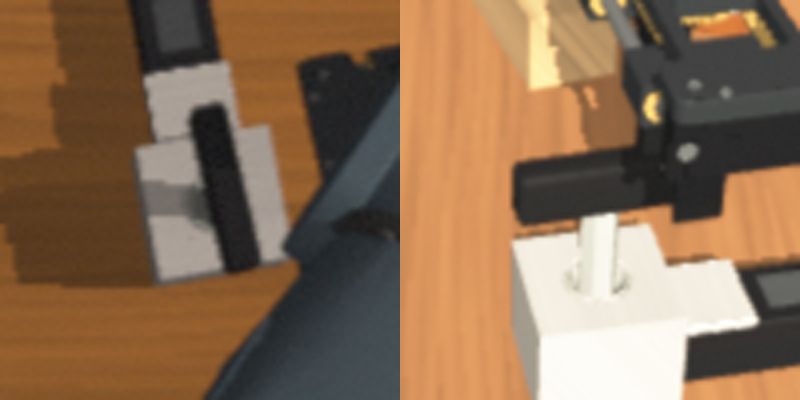

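The key stands upright in the bore (the shank enters the mouth near (598,280) in the right half), and its handle yaw is about 12°, matching where I released it. The gripper is clear and moving off is done, so I'm handing in.

```bash
python3 -c "
from rig import workorder
print(workorder.hand_in())"
```

```text
the job is handed in; nothing more can be done
None
```

The job is handed in: the larger key stands upright in the screw, which I turned clockwise about 1 rad until the twist rose sharply at its stop, and the gripper is clear. The wrist twist peaked at about 0.67 N m, a little over the 0.5 N m you gave as the forcing limit, so the no-forcing condition may not hold; the hand-in printed no verdict.

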